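# Stack the oak glaze-tile trays

## Task

Take the tweezers off the lower oak tile tray and lay them level across the rim of the white saucer, about centred. Then lift the other oak tray off the sloping stand by its carrying bar and lower it gently onto the lower tray, either way round, so that all four corner lugs drop fully into the sockets and it sits flush. Leave the lower tray with its tiles, the saucer and everything else where they stand.

Things in the scene. Friction and masses are not known exactly. Their poses are not given: they have to be found in the camera images.
- upper_bar (a point): Centre of the upper oak tray's carrying bar: 16 mm thick (tray x), 24 mm high (tray z, up), as long as the tray (200 mm, tray y), on an upright board at either end; the tray walls' top edge is 40 mm below this point, open between. The tray starts leaning on the stand, its z axis tilted 32 degrees from vertical towards the stand's low side.
- upper_tray: The upper oak tray, 130 mm (x) by 200 mm (y), 112 mm high with its bar, 0.4 to 0.75 kg; origin at its centre, level with the lug tips, 100 mm below the bar's centre. Four round lugs, 16 mm across with tapered tips, reach 14 mm below its underside at x = +-47 mm, y = +-82 mm.
- upper_underside (a point): Centre of the upper tray's underside, 86 mm below the bar's centre along the tray's z; same axes.
- lower_rim (a point): Centre of the lower oak tray at rim level, 80 mm above the slab. Loose, 1.3 kg, 130 mm (x) by 200 mm (y), z up. Corner sockets at x = +-47, y = +-82 mm, 20 mm square, 18 mm deep, open at the rim. Stacked, the upper tray's underside lies on the rim and both points coincide. On its middle lines it is open inside to x = +-53, y = +-88 mm; tile tops are 24 mm below the rim.
- tweezers_center (a point): Centre, half-way up, of the rigid stainless tweezers: 180 mm long (x), 14 to 16 mm wide (y), 10 mm high (z up), 60 g. They start lying across the rim of the lower tray, roughly along its x.
- tweezers: The same tweezers; origin 5 mm below their centre.
- saucer_rim (a point): Centre of the mouth of the deep white porcelain saucer: 120 mm across the rim, rim 40 mm above the slab, loose, 0.3 kg.
- stand: Fixed sloping drying stand of dark wood, 150 by 220 mm, origin on the slab under its middle, z up. Its surface falls 32 degrees towards its -x side, where a lip 30 mm above the slope holds the tray's low edge: the tray is free once lifted 30 mm square to the slope.
- tile0_center (a point): Centre of an iron-red tile, 60 by 6 by 46 mm, standing in a slot inside the lower tray (stays there).
- tile1_center (a point): Centre of an iron-red tile, 60 by 6 by 46 mm, standing in a slot inside the lower tray (stays there).
- tile2_center (a point): Centre of an iron-red tile, 60 by 6 by 46 mm, standing in a slot inside the lower tray (stays there).
- jar: Bystander: closed amber glass jar, 80 mm across, 150 mm tall, between the trays. Fixed things not listed: a stone mortar and a steel can (to 80 mm tall) near the robot, equipment up to 130 mm tall along the back and sides. Of the jar, origin at the centre of its underside.
- flask: Bystander: white closed bottle, 60 mm across, 160 mm tall, origin at the centre of its underside.
- mug: Bystander: blue-glazed mug, 80 mm across, 85 mm tall, origin at the centre of its underside.
- brush: Bystander: glaze brush lying flat, 190 mm long, origin on the slab, under its shaft.
There are look-alikes about, which are no part of the job. Leave any yellow look-alike of the upper_tray alone. Of the things that look like the tweezers, the larger one is meant.

How it is judged:
By the outcome, as a careful person would: the job done as asked, in the order asked, and still so for the second after the job is handed in, with the robot touching nothing.
It also fails if it takes over 67 s, if anything falls off the work surface, if the arm or the gripper's body presses on something with over 40 N, if the wrist force passes 120 N, or if a joint passes its speed limit or range.

## Robot

A 6-joint arm with a two-finger parallel gripper is mounted at the origin on the work surface. World frame = base frame: x ahead of the robot, y to its left, z up, the work surface at z = 0. Lengths are in m, angles in rad, forces in N, time in s.
With the tool pointing down it reaches from about 0.3 to 0.875 m from the base axis. Payload 4.2 kg.
Tool frame: the origin (TCP) lies at the very end of the fingers, on their centre line; the grasp point (between the pads) lies 19 mm behind it; z points along the fingers, y is the line along which they close (so a half turn about z gives the same grasp; the last joint's range is limited). The gripper opens to 85 mm and grips with 20 to 120 N. Pads are 22 mm wide; open, the fingers measure 114 mm over their backs; the gripper's body (76 mm by 85 mm) begins 54 mm behind the grasp point. The pads swing forward as they close: fully open they stand 13 mm farther back than shut.
Start: joints at [-1.304, 0.32, 1.565, -0, 1.257, -0.02], TCP at [0.163, -0.552, 0.231] pointing down, gripper open.
Joint ranges: [-3.11, 3.11], [-0.84, 2.01], [0.21, 2.61], [-1.34, 4.49], [0.05, 2.63], [-2.56, 2.56]. Speed limits (rad/s): [2.57, 2.57, 3.14, 3.14, 3.14, 3.14].

## Interface

Orientations are given as [roll, pitch, yaw] about the fixed x, y, z axes, in that order (R = Rz(yaw) Ry(pitch) Rx(roll)).
In Python, from station import * gives the robot as it stands.
- The arm moves only by the tool arm_command, never from a script. Its argument "steps" is a list of rows, each a list of 2 entries, a list of its own where there are three numbers: the shift along the tool's x, y, z in mm, then the turn, a rotation vector about the tool's x, y, z in degrees. A call has 1 to 12 rows; each row shifts and turns the commanded pose from where the row before left it, along the tool's axes as they then stand; what a row does not reach is not made up. A row lasts 1/12 s, in which the tool goes at most 41.7 mm and 7.16 degrees, less where a joint would pass 70% of its speed; a pose out of reach is approached as far as the arm can. A call is refused whole if a number of a shift passes 41.7 or a number of a turn 7.16, either way. A call with a gripper value outside its range is refused whole. "jaw" is the opening, from 0 (shut) to 1 (fully open), set as the call begins (left out, the last holds). The fingers move at their own pace and stop on an object; "newtons" is the grip in N (left out, the last holds). Time passes only in rows, so rows that do not move let the fingers close. It gives the time, the measured TCP pose, the force, the opening and the grip force at its end, in the units of the state.
- get_obs(): the state, without advancing time (a new reading comes with each control period).
- capture(name): name is "scene" or "top" or "wrist"; returns a dict with "color" (400x640x3 uint8, red, green, blue), "fx", "fy", "cx", "cy" (pixels), "rvec" (rotation vector, rad) and "tvec" (3), from world to camera coordinates, as OpenCV has them. Camera axes: x right, y down, z forward; pixel columns grow to the right and rows downward; lengths in m; the calibration is good to about 2 mm. A picture is of the moment at which its call begins. There is no depth.
- finish_job(): hands the job in; it is judged then, once.
Trained networks look in a picture, given as the dict that the camera call returned (one of the last four; its "shot" number tells which), for a name from the list of things; names that differ only in an ending like _2 or _b are one class to them, and where a whole thing is asked for, a point or a joint stands for the part that bears it (a point fixed in the world has none). Each returns a list of dicts, best first, with "confidence" (0 to 1); they miss things now and then, are a little off and sometimes report something else, mostly with a low value. They report only what shows in the picture. A call takes as long as a camera call. They do not tell look-alikes from the thing itself.
- recognise(picture, target): "xyz" ([x, y, z] in m, in the coordinates of the camera as it stood for that picture, good to about 4 mm: the middle of the surface that is visible of it).
- silhouettes(picture, target): "region" (400x640 bool, what is visible of it).
The state is a dict: "time": time; "q": joint angles; "qvel": joint speeds; "effort": joint torques, N m; "position": TCP position; "eef_rot": TCP orientation; "contact_force": force on the tool from outside, world axes, zero at the start; "torque": the same for the moment, N m; "grip_width": finger opening in m; "finger_force": force on a finger pad.
Only numpy, scipy, OpenCV 4.12 (cv2) and the standard library are available. Lean on these libraries where they do the work, as an engineer would, in place of code of your own. Each camera call takes 0.05 s, during which the arm holds its last target. There are 200 camera calls.

## Working session

There is one attempt and no reset: what is moved stays moved. The work goes in short steps, Python scripts to look and compute and a tool call to move; the robot and the scene stay as the last step left them, time stands still between calls to the robot, and variables do not carry over. Pictures are saved under pics/ and viewed, at most 10 in all, crops included, and the job is handed in when it is done.

Besides the shell and the picture viewer there is one more tool, called after "Request:" by a JSON object that holds its "op" and its "data", one argument or row to a line. arm_command: Moves the arm, as the interface text tells. Its arguments: {"type":"object","properties":{"steps":{"type":"array","items":{"type":"array"}},"jaw":{"type":"number"},"newtons":{"type":"number"}},"required":["steps"]}

```bash
mkdir -p pics; ls; cat > h.py <<'E'
from station import *
import numpy as np, cv2
def cam(p):
    R=cv2.Rodrigues(np.array(p["rvec"],float))[0]; return R,np.array(p["tvec"],float).ravel()
def w(p,c):
    R,t=cam(p); return R.T@(np.array(c)-t)
def proj(p,X):
    R,t=cam(p); c=R@np.array(X,float)+t; return np.array([p["fx"]*c[0]/c[2]+p["cx"],p["fy"]*c[1]/c[2]+p["cy"]])
def ray(p,u,v,z):
    "pixel -> world point at height z"
    R,t=cam(p); o=-R.T@t; d=R.T@np.array([(u-p["cx"])/p["fx"],(v-p["cy"])/p["fy"],1]); return o+d*(z-o[2])/d[2]
def save(p,n,a=None,s=1):
    im=p["color"][:,:,::-1]
    if a: im=im[a[0]:a[1],a[2]:a[3]]
    cv2.imwrite("pics/"+n,cv2.resize(np.ascontiguousarray(im),None,fx=s,fy=s,interpolation=cv2.INTER_CUBIC))
E
python3 - <<'E'
from h import *
np.set_printoptions(precision=4,suppress=True)
T=["upper_bar","upper_tray","upper_underside","lower_rim","tweezers_center","saucer_rim","stand","tile0_center","jar","flask","mug","brush"]
for n in ["top","scene"]:
    p=capture(n); save(p,n+"0.png",s=1.25); R,t=cam(p); print(n,-R.T@t,p["fx"])
    for k in T:
        for r in recognise(p,k)[:3]:
            X=w(p,r["xyz"]); print(k,round(r["confidence"],2),X,proj(p,X).round())
E
```

```text
pics
top [0.3887 0.0719 1.1438] 377.7870456753252
upper_bar 0.56 [ 0.1936 -0.3592  0.0939] [470. 312.]
upper_bar 0.4 [0.568  0.2957 0.0915] [236. 172.]
upper_tray 0.64 [ 0.564  -0.2398  0.1138] [428. 176.]
upper_tray 0.58 [ 0.194  -0.3613  0.0964] [471. 312.]
upper_underside 0.89 [ 0.5619 -0.2353  0.1189] [427. 176.]
upper_underside 0.59 [ 0.1962 -0.3611  0.0928] [471. 311.]
lower_rim 0.81 [0.5807 0.2739 0.0418] [247. 171.]
tweezers_center 0.7 [0.7547 0.3187 0.0053] [236. 117.]
tweezers_center 0.53 [0.5656 0.2958 0.089 ] [236. 173.]
saucer_rim 0.88 [ 0.6736 -0.0153  0.0193] [344. 144.]
stand 0.88 [ 0.6352 -0.159   0.1026] [398. 151.]
stand 0.28 [0.5712 0.2977 0.0871] [235. 171.]
jar 0.8 [0.4365 0.0311 0.1515] [330. 219.]
flask 0.87 [ 0.7383 -0.0956  0.1026] [376. 114.]
mug 0.78 [0.7531 0.1243 0.0399] [299. 115.]
brush 0.91 [0.5082 0.4706 0.017 ] [182. 195.]
scene [1.0623 0.463  1.1008] 372.2568417588433
upper_bar 0.77 [ 0.5545 -0.237   0.1288] [239. 162.]
upper_bar 0.69 [ 0.2154 -0.3525  0.0949] [277. 102.]
upper_tray 0.88 [ 0.2163 -0.3551  0.0984] [276. 101.]
upper_tray 0.85 [ 0.5535 -0.2374  0.1329] [239. 161.]
upper_tray 0.2 [0.5825 0.2883 0.0886] [366. 255.]
upper_underside 0.94 [ 0.2194 -0.3549  0.0985] [276. 101.]
upper_underside 0.62 [ 0.5556 -0.2301  0.1319] [240. 162.]
lower_rim 0.74 [0.5794 0.2804 0.0509] [363. 258.]
tweezers_center 0.67 [0.5803 0.2909 0.0932] [368. 254.]
tweezers_center 0.43 [0.7555 0.314  0.0055] [340. 316.]
saucer_rim 0.86 [ 0.6604 -0.0248  0.0209] [271. 231.]
stand 0.9 [ 0.6361 -0.1539  0.0784] [244. 198.]
jar 0.75 [0.4573 0.037  0.1219] [322. 182.]
flask 0.89 [ 0.765 -0.085  0.097] [231. 234.]
flask 0.71 [ 0.665  -0.0255  0.0199] [270. 232.]
mug 0.84 [0.7383 0.117  0.0385] [290. 270.]
brush 0.81 [0.5251 0.4759 0.0168] [427. 284.]
brush 0.26 [0.5784 0.2832 0.049 ] [364. 258.]
```

View pics/top0.png

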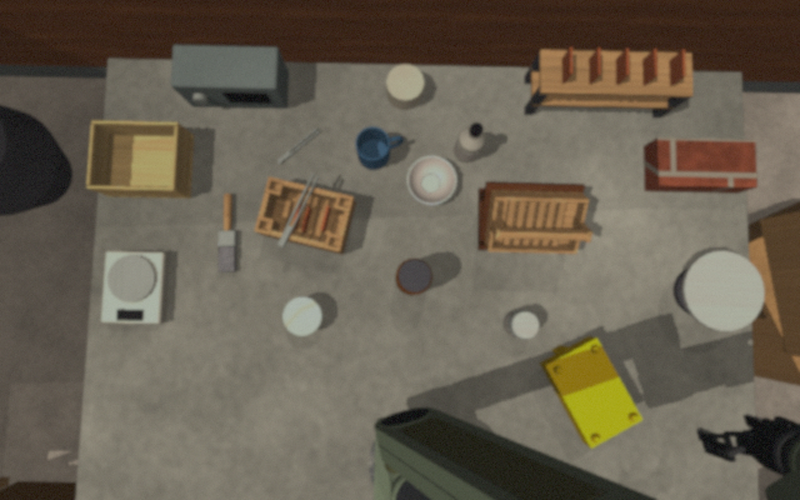

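View pics/scene0.png

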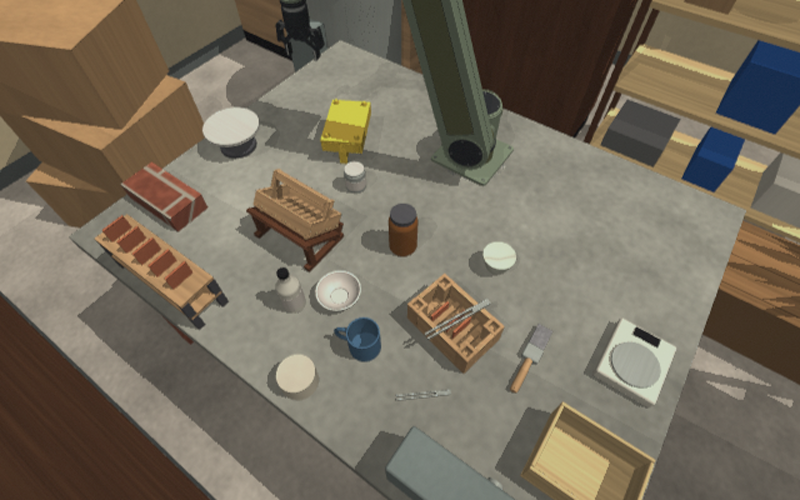

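```bash
cat >> h.py <<'E'
from scipy.spatial.transform import Rotation as Ro
np.set_printoptions(precision=4,suppress=True)
def pose():
    o=get_obs(); return np.array(o["position"]),Ro.from_euler("xyz",o["eef_rot"])
def plan(p,R,n,p0=None,R0=None):
    "constant row repeated n times bringing the tool from p0,R0 to p,R"
    if p0 is None: p0,R0=pose()
    p=np.array(p,float)
    rel=R0.inv()*R; dr=rel.as_rotvec()/n; S=sum(Ro.from_rotvec(dr*k).as_matrix() for k in range(n))
    d=np.linalg.solve(S,R0.inv().apply(p-p0))
    print("row x",n,(d*1000).round(1),np.degrees(dr).round(2)); return p,R
def down(yaw):
    "tool down; yaw of tool x axis"
    return Ro.from_euler("z",yaw,degrees=True)*Ro.from_euler("x",180,degrees=True)
def blob(p,t,z,k=0):
    m=silhouettes(p,t)
    return m
E
python3 - <<'E'
from h import *
p0,R0=pose(); print(p0,R0.as_matrix(),get_obs())
p=capture("wrist"); R,t=cam(p); print("cam",-R.T@t, R[2],"tcp-frame",R0.inv().apply(-R.T@t-p0),p["fx"])
p=capture("top")
for k in ["lower_rim","tweezers_center","upper_bar","upper_tray","saucer_rim"]:
    for s in silhouettes(p,k)[:3]:
        m=s["region"].astype(np.uint8); c=max(cv2.findContours(m,0,2)[0],key=cv2.contourArea)
        r=cv2.minAreaRect(c); z={"lower_rim":.08,"tweezers_center":.09,"upper_bar":.15,"upper_tray":.12,"saucer_rim":.04}[k]
        print(k,round(s["confidence"],2),m.sum(),ray(p,*r[0],z),r)
        print([ray(p,*q,z)[:2].round(3).tolist() for q in cv2.boxPoints(r)])
plan([.55,.22,.30],down(-28.5),24)
plan([.55,.22,.30],down(180-28.5),24)
E
```

```text
[ 0.1627 -0.5515  0.2313] [[ 0.9592  0.2829  0.    ]
 [ 0.2829 -0.9592 -0.0001]
 [ 0.      0.0001 -1.    ]] {'time': 1.3, 'q': array([-1.304 ,  0.3196,  1.5645,  0.    ,  1.2574, -0.02  ]), 'qvel': array([ 0.0004, -0.0002, -0.0005,  0.0025, -0.0006, -0.0008]), 'effort': array([  0.0025, -41.5412, -23.4417,   0.    ,   0.0002,   0.    ]), 'position': array([ 0.1627, -0.5515,  0.2313]), 'eef_rot': array([ 3.1415, -0.    ,  0.2868]), 'contact_force': array([-0.9032, -0.2465,  0.0609]), 'torque': array([-0.0057, -0.0125,  0.0188]), 'finger_force': 0.0, 'grip_width': 0.08537875882739844}
cam [ 0.234  -0.5302  0.3739] [-0.2804 -0.0839 -0.9562] tcp-frame [ 0.0744 -0.0003 -0.1426] 336.5392796663047
lower_rim 0.88 3089 [0.5692 0.2759 0.08  ] ((243.3052215576172, 172.2968292236328), (74.60345458984375, 47.6633186340332), 13.736268043518066)
[[0.526, 0.393], [0.66, 0.367], [0.613, 0.158], [0.48, 0.186]]
tweezers_center 0.76 117 [0.5395 0.3082 0.09  ] ((230.80001831054688, 181.9000244140625), (4.919349670410156, 31.304948806762695), 26.56505012512207)
[[0.502, 0.333], [0.583, 0.296], [0.577, 0.2
[... 1416 characters left out ...]
 1.4142134189605713), 45.0)
[[0.537, 0.289], [0.539, 0.286], [0.538, 0.285], [0.535, 0.287]]
saucer_rim 0.77 1159 [ 0.6672 -0.0155  0.04  ] ((345.0, 144.0), (36.0, 38.0), 90.0)
[[0.721, 0.042], [0.723, -0.071], [0.614, -0.073], [0.612, 0.04]]
saucer_rim 0.37 3954 [ 0.5718 -0.2718  0.04  ] ((431.41607666015625, 177.55422973632812), (86.0465087890625, 50.59646224975586), 2.6630008220672607)
[[0.5, -0.142], [0.651, -0.148], [0.644, -0.403], [0.493, -0.394]]
saucer_rim 0.27 686 [0.4374 0.0237 0.04  ] ((330.5, 221.0), (28.0, 29.0), 90.0)
[[0.478, 0.067], [0.479, -0.018], [0.398, -0.019], [0.396, 0.065]]
row x 24 [ 13.6 -34.3  -2.9] [ 0.   -0.    1.87]
row x 24 [43.7 14.  -2.9] [ 0.    0.   -5.63]
```

```bash
python3 - <<'E'
from h import *
p0,R0=pose()
a=np.array([.35,-.10,.29]); b=np.array([.565,.285,.22])
plan(a,R0,12); plan(b,R0,12,a,R0); plan(b,down(151.5),19,b,R0)
E
```

```text
row x 12 [ 25.6 -31.7  -4.9] [0. 0. 0.]
row x 12 [ 26.3 -25.7   5.8] [0. 0. 0.]
row x 19 [-0.  0.  0.] [ 0.    0.   -7.11]
```

Request:
{"op": "arm_command", "data": {
  "steps": [
    [[25.6,-31.7,-4.9],[0,0,0]],
    [[25.6,-31.7,-4.9],[0,0,0]],
    [[25.6,-31.7,-4.9],[0,0,0]],
    [[25.6,-31.7,-4.9],[0,0,0]],
    [[25.6,-31.7,-4.9],[0,0,0]],
    [[25.6,-31.7,-4.9],[0,0,0]],
    [[25.6,-31.7,-4.9],[0,0,0]],
    [[25.6,-31.7,-4.9],[0,0,0]],
    [[25.6,-31.7,-4.9],[0,0,0]],
    [[25.6,-31.7,-4.9],[0,0,0]],
    [[25.6,-31.7,-4.9],[0,0,0]],
    [[25.6,-31.7,-4.9],[0,0,0]]
  ]
}}

```text
time: 2.65
position: [0.3499, -0.0979, 0.2908]
eef_rot: [3.141, -0.001, 0.286]
contact_force: [-0.7, -0.1, 1.7]
grip_width: 0.0854
finger_force: 0.0
```

Request:
{"op": "arm_command", "data": {
  "steps": [
    [[26.3,-25.7,5.8],[0,0,0]],
    [[26.3,-25.7,5.8],[0,0,0]],
    [[26.3,-25.7,5.8],[0,0,0]],
    [[26.3,-25.7,5.8],[0,0,0]],
    [[26.3,-25.7,5.8],[0,0,0]],
    [[26.3,-25.7,5.8],[0,0,0]],
    [[26.3,-25.7,5.8],[0,0,0]],
    [[26.3,-25.7,5.8],[0,0,0]],
    [[26.3,-25.7,5.8],[0,0,0]],
    [[26.3,-25.7,5.8],[0,0,0]],
    [[26.3,-25.7,5.8],[0,0,0]],
    [[26.3,-25.7,5.8],[0,0,0]]
  ]
}}

```text
time: 3.65
position: [0.5658, 0.2871, 0.2201]
eef_rot: [3.141, 0.0, 0.287]
contact_force: [0.3, -1.3, 1.0]
grip_width: 0.085
finger_force: 0.0
```

Request:
{"op": "arm_command", "data": {
  "steps": [
    [[0,0,0],[0,0,-7.11]],
    [[0,0,0],[0,0,-7.11]],
    [[0,0,0],[0,0,-7.11]],
    [[0,0,0],[0,0,-7.11]],
    [[0,0,0],[0,0,-7.11]],
    [[0,0,0],[0,0,-7.11]],
    [[0,0,0],[0,0,-7.11]],
    [[0,0,0],[0,0,-7.11]],
    [[0,0,0],[0,0,-7.11]],
    [[0,0,0],[0,0,-7.11]]
  ]
}}

```text
time: 4.48
position: [0.5652, 0.2853, 0.2204]
eef_rot: [-3.142, 0.0, 1.534]
contact_force: [0.0, -0.1, 0.2]
grip_width: 0.0859
finger_force: 0.0
```

Request:
{"op": "arm_command", "data": {
  "steps": [
    [[0,0,0],[0,0,-7.11]],
    [[0,0,0],[0,0,-7.11]],
    [[0,0,0],[0,0,-7.11]],
    [[0,0,0],[0,0,-7.11]],
    [[0,0,0],[0,0,-7.11]],
    [[0,0,0],[0,0,-7.11]],
    [[0,0,0],[0,0,-7.11]],
    [[0,0,0],[0,0,-7.11]],
    [[0,0,0],[0,0,-7.11]],
    [[0,0,0],[0,0,0]]
  ],
  "jaw": 0.6
}}

```text
time: 5.32
position: [0.5652, 0.2853, 0.2204]
eef_rot: [-3.141, -0.0, 2.647]
contact_force: [0.9, -0.1, 0.6]
grip_width: 0.0513
finger_force: 0.0
```

```bash
python3 - <<'E'
from h import *
print(pose()[0],get_obs()["q"],get_obs()["time"])
p=capture("wrist"); save(p,"w1.png",s=1.25); 
import pickle; pickle.dump(p,open("w1.pkl","wb"))
for s in silhouettes(p,"tweezers_center")[:2]:
    m=s["region"].astype(np.uint8); c=max(cv2.findContours(m,0,2)[0],key=cv2.contourArea); r=cv2.minAreaRect(c)
    print(s["confidence"],m.sum(),r); print([ray(p,*q,.09)[:2].round(4).tolist() for q in cv2.boxPoints(r)],ray(p,*r[0],.09))
for s in recognise(p,"tweezers_center")[:2]: print(w(p,s["xyz"]),s["confidence"])
E
```

```text
[0.5652 0.2853 0.2204] [ 0.4494  0.4182  1.4402 -0.0001  1.2834 -0.6263] 5.3167
0.79 2410 ((332.192626953125, 202.0817108154297), (201.5442352294922, 19.96105194091797), 86.42366790771484)
[[0.4957, 0.3178], [0.5022, 0.3318], [0.6657, 0.2596], [0.6581, 0.2426]] [0.573  0.2913 0.09  ]
0.75 356 ((428.9071350097656, 271.8863525390625), (11.525603294372559, 33.960052490234375), 27.552812576293945)
[[0.6784, 0.3222], [0.6574, 0.3466], [0.6665, 0.3526], [0.6879, 0.3283]] [0.6724 0.3376 0.09  ]
[0.5555 0.3012 0.0906] 0.88
[0.7277 0.3445 0.0084] 0.53
```

View pics/w1.png

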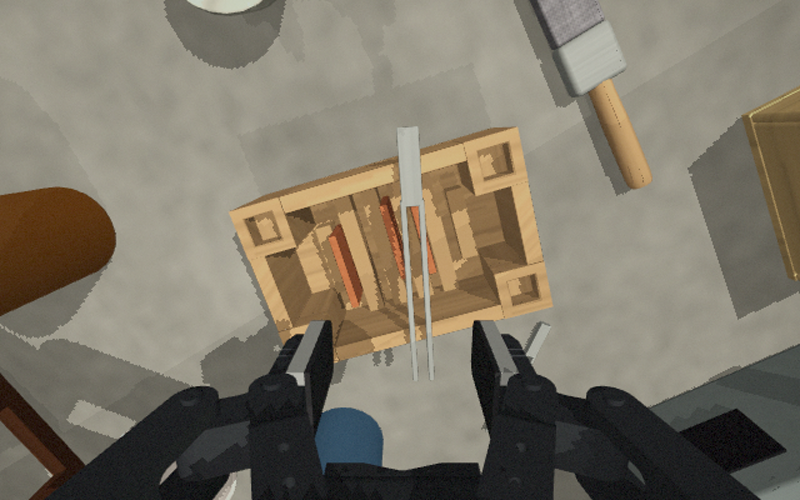

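```bash
python3 - <<'E'
from h import *
import pickle; p=pickle.load(open("w1.pkl","rb"))
a,b,c=[ray(p,u/1.25,v/1.25,.08) for u,v in [(265,227),(495,160),(522,288)]]
print(a,b,c,"sizes",np.linalg.norm(a-b),np.linalg.norm(b-c),"centre",(a+c)/2,"yaw y",np.degrees(np.arctan2(*(b-a)[:2]))*-1)
print([ray(p,u/1.25,v/1.25,.09) for u,v in [(408,127),(424,380)]])
t=[.5805,.288,.14]
R=down(155.7); plan(t,R,4); plan([.5805,.288,.067],R,4,t,R)
E
```

```text
[0.5105 0.2078 0.08  ] [0.5445 0.3658 0.08  ] [0.6355 0.3455 0.08  ] sizes 0.16161422453854835 0.09325939493178768 centre [0.573  0.2767 0.08  ] yaw y -12.16861693695565
[array([0.4992, 0.3251, 0.09  ]), array([0.6635, 0.251 , 0.09  ])]
row x 4 [-3.1  2.3 20.1] [-0.    0.   -1.08]
row x 4 [-0.  -0.  18.3] [0. 0. 0.]
```

Request:
{"op": "arm_command", "data": {
  "steps": [
    [[-3.1,2.3,20.1],[0,0,-1.08]],
    [[-3.1,2.3,20.1],[0,0,-1.08]],
    [[-3.1,2.3,20.1],[0,0,-1.08]],
    [[-3.1,2.3,20.1],[0,0,-1.08]],
    [[0,0,18.3],[0,0,0]],
    [[0,0,18.3],[0,0,0]],
    [[0,0,18.3],[0,0,0]],
    [[0,0,18.3],[0,0,0]],
    [[0,0,0],[0,0,0]],
    [[0,0,0],[0,0,0]]
  ]
}}

```text
time: 6.3
position: [0.58, 0.2877, 0.0662]
eef_rot: [-3.14, -0.001, 2.719]
contact_force: [0.7, 0.1, -0.1]
grip_width: 0.0513
finger_force: 0.0
```

Request:
{"op": "arm_command", "data": {
  "steps": [
    [[0,0,0],[0,0,0]],
    [[0,0,0],[0,0,0]],
    [[0,0,0],[0,0,0]],
    [[0,0,0],[0,0,0]],
    [[0,0,0],[0,0,0]],
    [[0,0,0],[0,0,0]],
    [[0,0,0],[0,0,0]],
    [[0,0,0],[0,0,0]]
  ],
  "jaw": 0,
  "newtons": 40
}}

```text
time: 6.97
position: [0.5812, 0.2883, 0.0685]
eef_rot: [3.139, 0.002, 2.72]
contact_force: [-0.8, -0.9, 5.3]
grip_width: 0.0155
finger_force: 40.5
```

Request:
{"op": "arm_command", "data": {
  "steps": [
    [[0,0,-10],[0,0,0]],
    [[0,0,-25],[0,0,0]],
    [[0,0,-35],[0,0,0]],
    [[0,0,-35],[0,0,0]],
    [[0,0,-35],[0,0,0]],
    [[0,0,0],[0,0,0]]
  ]
}}

```text
time: 7.47
position: [0.5836, 0.2895, 0.2157]
eef_rot: [3.13, 0.01, 2.72]
contact_force: [1.3, 0.8, 0.4]
grip_width: 0.015
finger_force: 39.7
```

```bash
python3 - <<'E'
from h import *
print(pose()[0],pose()[1].as_euler("xyz",True),get_obs()["grip_width"])
p=capture("wrist"); save(p,"w2.png",s=1.25)
import pickle; pickle.dump(p,open("w2.pkl","wb"))
s=capture("top")
for q in (p,s):
  for r in recognise(q,"saucer_rim")[:2]: print(w(q,r["xyz"]),r["confidence"])
  for r in recognise(q,"flask")[:1]: print("flask",w(q,r["xyz"]),r["confidence"])
E
```

```text
[0.5836 0.2895 0.2157] [179.3572   0.5545 155.8364] 0.014975637926292383
[ 0.66   -0.0393  0.0191] 0.96
flask [0.5641 0.233  0.0526] 0.61
[ 0.674  -0.0167  0.0199] 0.82
[0.5626 0.2343 0.0524] 0.66
flask [ 0.7382 -0.0976  0.1016] 0.57
```

View pics/w2.png

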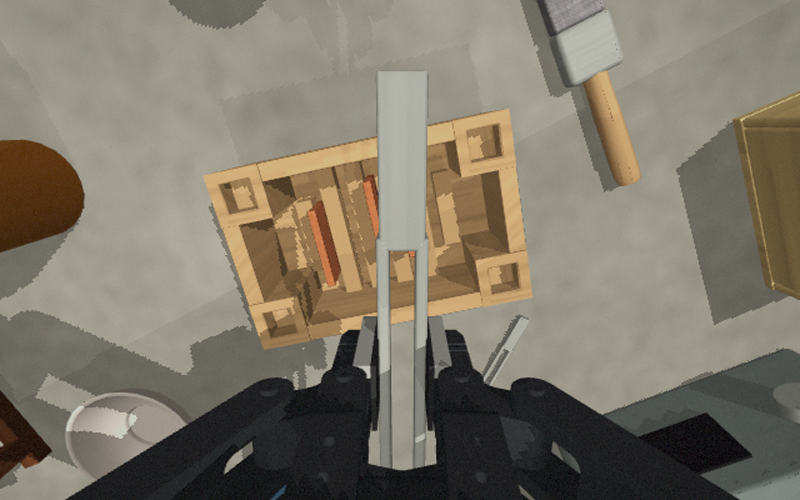

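```bash
python3 - <<'E'
from h import *
import pickle; p=pickle.load(open("w2.pkl","rb"))
P,R=pose(); e=ray(p,402/1.25,72/1.25,P[2]+.0165+.005); print("end tool x",R.inv().apply(e-P))
plan([.667,-.0155,.17],down(180),10)
E
```

```text
end tool x [ 0.0884  0.0033 -0.0213]
row x 10 [-15.6 -27.7   3.5] [-0.01 -0.02 -2.42]
```

Request:
{"op": "arm_command", "data": {
  "steps": [
    [[-15.6,-27.7,3.5],[0,0,-2.42]],
    [[-15.6,-27.7,3.5],[0,0,-2.42]],
    [[-15.6,-27.7,3.5],[0,0,-2.42]],
    [[-15.6,-27.7,3.5],[0,0,-2.42]],
    [[-15.6,-27.7,3.5],[0,0,-2.42]],
    [[-15.6,-27.7,3.5],[0,0,-2.42]],
    [[-15.6,-27.7,3.5],[0,0,-2.42]],
    [[-15.6,-27.7,3.5],[0,0,-2.42]],
    [[-15.6,-27.7,3.5],[0,0,-2.42]],
    [[-15.6,-27.7,3.5],[0,0,-2.42]],
    [[0,0,0],[0,0,0]],
    [[0,0,0],[0,0,0]]
  ]
}}

```text
time: 8.77
position: [0.6676, -0.0168, 0.1697]
eef_rot: [3.141, -0.004, 3.139]
contact_force: [-0.6, 0.1, -0.7]
grip_width: 0.0152
finger_force: 39.7
```

```bash
python3 - <<'E'
from h import *
print(pose()[0],pose()[1].as_euler("xyz",True),get_obs()["grip_width"])
p=capture("wrist"); save(p,"w3.png",s=1.25)
s=capture("top")
for q in (p,s):
  for r in silhouettes(q,"saucer_rim")[:2]:
    c=np.vstack(cv2.findContours(r["region"].astype(np.uint8),0,2)[0])[:,0]
    X=np.array([ray(q,u,v,.04)[:2] for u,v in c]); A=np.c_[2*X,np.ones(len(X))]; 
    x=np.linalg.lstsq(A,(X**2).sum(1),rcond=None)[0]; print(r["confidence"],X.min(0),X.max(0),"fit",x[:2],"rad",np.sqrt(x[2]+x[0]**2+x[1]**2))
E
```

```text
[ 0.6676 -0.0168  0.1697] [179.9842  -0.2144 179.8575] 0.015224476441549494
0.98 [ 0.6131 -0.077 ] [0.7283 0.0417] fit [ 0.6677 -0.018 ] rad 0.05498858191415056
0.62 [0.642  0.0316] [0.6965 0.0439] fit [0.669  0.0023] rad 0.040822798148423003
```

View pics/w3.png

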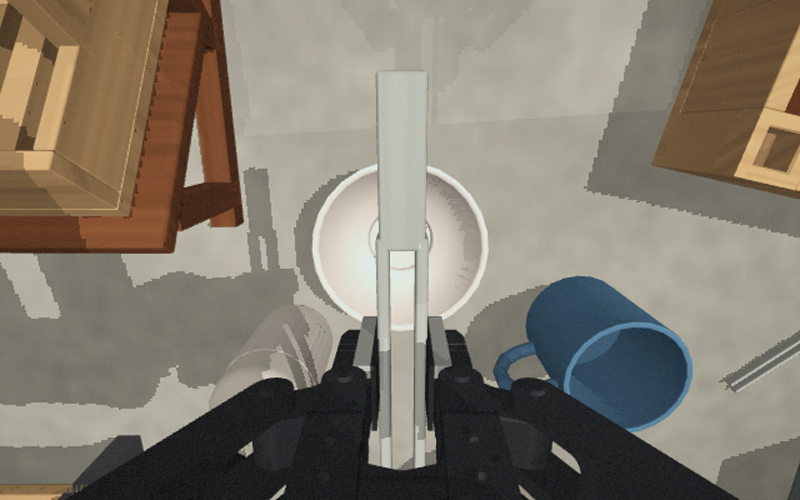

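Request:
{"op": "arm_command", "data": {
  "steps": [
    [[-0.2,0.2,30],[0,0.1,0]],
    [[-0.2,0.2,30],[0,0.1,0]],
    [[-0.2,0.2,30],[0,0,0]],
    [[0,0.2,25],[0,0,0]],
    [[0,0,15],[0,0,0]],
    [[0,0,6],[0,0,0]],
    [[0,0,3],[0,0,0]],
    [[0,0,0],[0,0,0]]
  ]
}}

```text
time: 9.63
position: [0.6685, -0.0138, 0.0332]
eef_rot: [-3.141, -0.003, -3.14]
contact_force: [0.1, 0.2, -0.5]
grip_width: 0.0156
finger_force: 39.7
```

Request:
{"op": "arm_command", "data": {
  "steps": [
    [[0,-3,2],[0,0,0]],
    [[0,0,1.5],[0,0,0]],
    [[0,0,1],[0,0,0]],
    [[0,0,0],[0,0,0]],
    [[0,0,0],[0,0,0]]
  ]
}}

```text
time: 10.05
position: [0.6684, -0.0175, 0.0288]
eef_rot: [-3.142, -0.003, -3.141]
contact_force: [0.9, -0.4, 0.4]
grip_width: 0.0151
finger_force: 39.7
```

Request:
{"op": "arm_command", "data": {
  "steps": [
    [[0,0,0.6],[0,0,0]],
    [[0,0,0],[0,0,0]]
  ]
}}

```text
time: 10.22
position: [0.6685, -0.0175, 0.0285]
eef_rot: [-3.141, -0.003, -3.141]
contact_force: [0.4, 0.2, 3.5]
grip_width: 0.0146
finger_force: 40.1
```

Request:
{"op": "arm_command", "data": {
  "steps": [
    [[0,0,0],[0,0,0]],
    [[0,0,0],[0,0,0]],
    [[0,0,0],[0,0,0]],
    [[0,0,0],[0,0,0]],
    [[0,0,0],[0,0,0]]
  ],
  "jaw": 0.4
}}

```text
time: 10.63
position: [0.6682, -0.0175, 0.0276]
eef_rot: [-3.142, -0.004, -3.141]
contact_force: [-0.3, -0.4, 0.4]
grip_width: 0.0343
finger_force: 0.0
```

Request:
{"op": "arm_command", "data": {
  "steps": [
    [[0,0,-10],[0,0,0]],
    [[0,0,-25],[0,0,0]],
    [[0,0,-35],[0,0,0]],
    [[0,0,-35],[0,0,0]],
    [[0,0,-35],[0,0,0]],
    [[0,0,-35],[0,0,0]]
  ]
}}

```text
time: 11.13
position: [0.6686, -0.0174, 0.2054]
eef_rot: [-3.141, -0.003, -3.141]
contact_force: [0.4, 0.8, 0.5]
grip_width: 0.034
finger_force: 0.0
```

```bash
python3 - <<'E'
from h import *
print(pose()[0],pose()[1].as_euler("xyz",True),get_obs()["q"])
p=capture("wrist"); save(p,"w4.png",s=1)
for r in silhouettes(p,"tweezers_center")[:1]:
    c=max(cv2.findContours(r["region"].astype(np.uint8),0,2)[0],key=cv2.contourArea); b=cv2.minAreaRect(c)
    print(r["confidence"],[ray(p,*q,.05)[:2].round(4).tolist() for q in cv2.boxPoints(b)],ray(p,*b[0],.05))
    m=r["region"]
s=capture("top")
for q in (s,):
  for r in recognise(q,"upper_bar")[:3]: print(w(q,r["xyz"]))
E
```

```text
[ 0.6686 -0.0174  0.2054] [-179.9934   -0.1533 -179.9574] [-0.0431  0.4852  1.3671 -0.0002  1.292  -1.6146]
0.88 [[0.7652, 0.2176], [0.7092, 0.2829], [0.7212, 0.2934], [0.7785, 0.228]] [0.7428 0.2563 0.05  ]
[ 0.1955 -0.3589  0.0942]
[ 0.5633 -0.2675  0.1168]
```

View pics/w4.png

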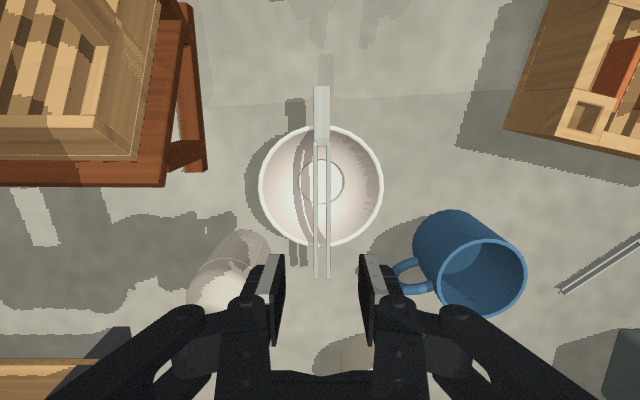

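```bash
cat >> h.py <<'E'
def tilt(psi,a=32):
    s,c=np.sin(np.radians(a)),np.cos(np.radians(a))
    return Ro.from_euler("z",psi,degrees=True)*Ro.from_matrix(np.array([[0,1,0],[c,0,s],[s,0,-c]]).T)
E
python3 - <<'E'
from h import *
import pickle
q=capture("top"); print([ray(q,539/1.25,235.5/1.25,z) for z in (.16,.18,.2)])
p=pickle.load(open("w2.pkl","rb"))
g=cv2.cvtColor(p["color"],cv2.COLOR_RGB2GRAY)
c=np.array([(206,175),(509,110),(532,297),(265,349)],np.float32)/1.25
c2=cv2.cornerSubPix(g,c.reshape(-1,1,2).copy(),(4,4),(-1,-1),(3,50,.01))[:,0]
for k in (c,c2):
    X=np.array([ray(p,u,v,.08) for u,v in k]); d=lambda a,b:round(float(np.linalg.norm(X[a]-X[b])),4)
    print(X[:,:2].tolist(),"c",X.mean(0),(X[0]+X[2])/2,(X[1]+X[3])/2,"sides",d(0,1),d(1,2),d(2,3),d(3,0),[np.degrees(-np.arctan2(*v[:2])).round(2) for v in (X[1]-X[0],X[2]-X[3])])
up=np.array([.62,-.06,.27]); P,R=pose()
h=np.array([.43,-.25,.29]); plan(up,R,3); plan(h,tilt(-1),15,up,R)
E
```

```text
[array([ 0.5231, -0.2337,  0.16  ]), array([ 0.5204, -0.2275,  0.18  ]), array([ 0.5176, -0.2213,  0.2   ])]
[[0.49038506339346627, 0.19384630301713002], [0.5332076043047357, 0.38687782815277816], [0.6590892796146974, 0.3593481894475709], [0.6168075977493431, 0.1652906442598074]] c [0.5749 0.2763 0.08  ] [0.5747 0.2766 0.08  ] [0.575  0.2761 0.08  ] sides 0.1977 0.1289 0.1986 0.1296 [np.float64(-12.51), np.float64(-12.29)]
[[0.48937763660863914, 0.19159827518255473], [0.5318130116623376, 0.3868270241267076], [0.658945050637182, 0.35943603973904925], [0.6166174959571252, 0.16418805510974244]] c [0.5742 0.2755 0.08  ] [0.5742 0.2755 0.08  ] [0.5742 0.2755 0.08  ] sides 0.1998 0.13 0.1998 0.1302 [np.float64(-12.26), np.float64(-12.23)]
row x 3 [ 16.2 -14.2 -22.3] [0. 0. 0.]
row x 15 [  0.7 -19.1  -6.5] [-1.67 -1.7   5.89]
```

Request:
{"op": "arm_command", "data": {
  "steps": [
    [[16.2,-14.2,-22.3],[0,0,0]],
    [[16.2,-14.2,-22.3],[0,0,0]],
    [[16.2,-14.2,-22.3],[0,0,0]],
    [[0.7,-19.1,-6.5],[-1.67,-1.7,5.89]],
    [[0.7,-19.1,-6.5],[-1.67,-1.7,5.89]],
    [[0.7,-19.1,-6.5],[-1.67,-1.7,5.89]],
    [[0.7,-19.1,-6.5],[-1.67,-1.7,5.89]],
    [[0.7,-19.1,-6.5],[-1.67,-1.7,5.89]],
    [[0.7,-19.1,-6.5],[-1.67,-1.7,5.89]],
    [[0.7,-19.1,-6.5],[-1.67,-1.7,5.89]],
    [[0.7,-19.1,-6.5],[-1.67,-1.7,5.89]],
    [[0.7,-19.1,-6.5],[-1.67,-1.7,5.89]]
  ]
}}

```text
time: 12.38
position: [0.5417, -0.2134, 0.3008]
eef_rot: [2.801, 0.108, 2.182]
contact_force: [0.3, -0.2, 0.1]
grip_width: 0.0343
finger_force: 0.0
```

Request:
{"op": "arm_command", "data": {
  "steps": [
    [[0.7,-19.1,-6.5],[-1.67,-1.7,5.89]],
    [[0.7,-19.1,-6.5],[-1.67,-1.7,5.89]],
    [[0.7,-19.1,-6.5],[-1.67,-1.7,5.89]],
    [[0.7,-19.1,-6.5],[-1.67,-1.7,5.89]],
    [[0.7,-19.1,-6.5],[-1.67,-1.7,5.89]],
    [[0.7,-19.1,-6.5],[-1.67,-1.7,5.89]],
    [[0,0,0],[0,0,0]],
    [[0,0,0],[0,0,0]]
  ],
  "jaw": 0.7
}}

```text
time: 13.05
position: [0.4293, -0.2496, 0.2875]
eef_rot: [2.586, -0.002, 1.554]
contact_force: [0.2, 0.1, 0.7]
grip_width: 0.0594
finger_force: 0.0
```

```bash
python3 - <<'E'
from h import *
import pickle
P,R=pose(); print(P,R.as_matrix(),get_obs()["q"],get_obs()["grip_width"])
p=capture("wrist"); save(p,"w5.png",s=1.25); pickle.dump(p,open("w5.pkl","wb"))
for r in recognise(p,"upper_bar")[:2]: print(w(p,r["xyz"]),r["confidence"],proj(p,w(p,r["xyz"])))
E
```

```text
[ 0.4293 -0.2496  0.2875] [[ 0.017   0.8495  0.5274]
 [ 0.9999 -0.0154 -0.0074]
 [ 0.0018  0.5274 -0.8496]] [-0.7894 -0.0343  1.9738  0.5121  0.8532 -1.045 ] 0.059411057370173555
[ 0.2737 -0.3486  0.1025] 0.97 [ 26.9675 342.692 ]
[ 0.5451 -0.2326  0.1138] 0.69 [327.6451 160.4846]
```

View pics/w5.png

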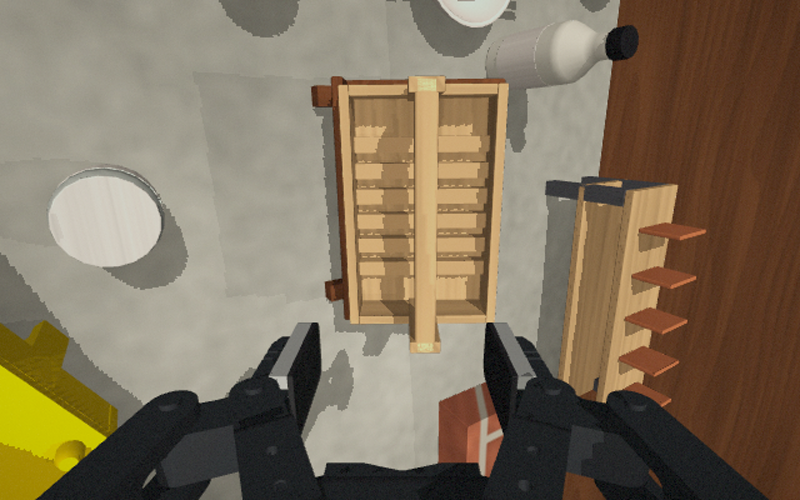

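```bash
python3 - <<'E'
from h import *
import pickle
p=pickle.load(open("w5.pkl","rb")); K=np.array([[p["fx"],0,p["cx"]],[0,p["fy"],p["cy"]],[0,0,1]])
O=np.array([[-65,100,-40],[65,100,-40],[65,-100,-40],[-65,-100,-40],[0,100,12],[0,-100,12]],float)/1000
U=np.array([(338,84),(507,83),(496,322),(348,322),(427,77),(425,352)],float)/1.25
ok,rv,tv=cv2.solvePnP(O,U,K,None,flags=cv2.SOLVEPNP_ITERATIVE)
print("res",(cv2.projectPoints(O,rv,tv,K,None)[0][:,0]-U).round(1).tolist())
Rc,t=cam(p); Rt=Rc.T@cv2.Rodrigues(rv)[0]; c=Rc.T@(tv.ravel()-t)
print("bar",c,"\n",Rt,"tilt",np.degrees(np.arccos(Rt[2,2])),"yaw",np.degrees(np.arctan2(-Rt[0,1],Rt[1,1])))
P,R=pose(); print("in tool",R.inv().apply(c-P))
save(p,"w5c.png",(50,300,240,440),3)
E
```

```text
res [[-0.3, 0.6], [1.0, -0.0], [-1.9, -0.2], [1.5, 0.9], [-0.2, -0.8], [-0.2, -0.2]]
bar [ 0.5301 -0.2425  0.1577] 
 [[ 0.8492  0.0043 -0.5281]
 [-0.0045  1.      0.0009]
 [ 0.5281  0.0016  0.8492]] tilt 31.87434177784516 yaw -0.24751383092350807
in tool [0.0095 0.0142 0.1637]
```

View pics/w5c.png

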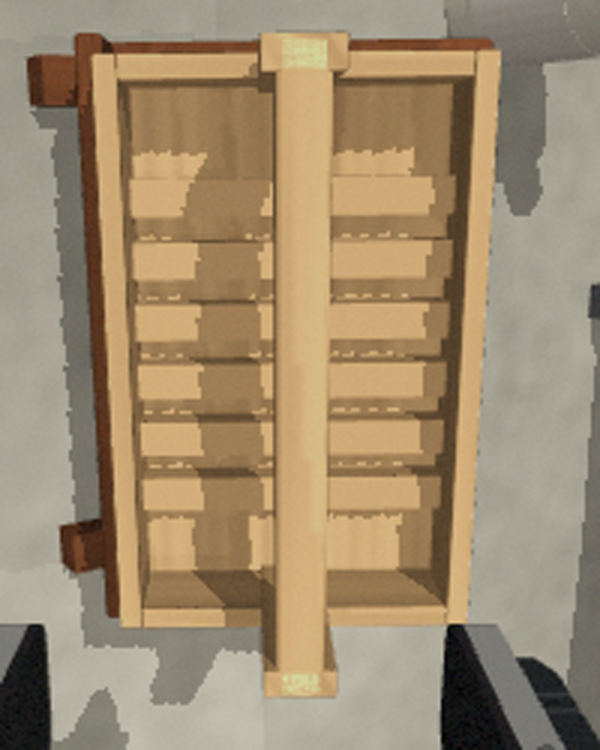

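```bash
cat > pnp.py <<'E'
from h import *
import pickle
p=pickle.load(open("w5.pkl","rb")); K=np.array([[p["fx"],0,p["cx"]],[0,p["fy"],p["cy"]],[0,0,1]])
O=np.array([[-65,100,-40],[65,100,-40],[65,-100,-40],[-65,-100,-40],[0,100,12],[0,-100,12]],float)/1000
U=np.array([(93,53),(499,51),(466,624),(121,627),(304,34),(300,697)],float)/3+[240,50]
ok,rv,tv=cv2.solvePnP(O,U,K,None,flags=cv2.SOLVEPNP_ITERATIVE)
print("res",(cv2.projectPoints(O,rv,tv,K,None)[0][:,0]-U).round(1).tolist())
Rc,t=cam(p); Rt=Rc.T@cv2.Rodrigues(rv)[0]; c=Rc.T@(tv.ravel()-t)
print("bar",c,"tilt",np.degrees(np.arccos(Rt[2,2])),"yaw",np.degrees(np.arctan2(-Rt[0,1],Rt[1,1])))
P,R=pose(); print("in tool",R.inv().apply(c-P))
psi=np.degrees(np.arctan2(-Rt[0,1],Rt[1,1])); G=tilt(psi); zt=-G.as_matrix()[:,2]
a=c+zt*.05; plan(a,G,5); plan(c-zt*.019,G,4,a,G)
E
python3 pnp.py
```

```text
res [[-0.5, 0.7], [0.5, -0.1], [-0.0, 0.1], [-0.2, -0.0], [0.2, -0.2], [-0.1, -0.4]]
bar [ 0.5301 -0.2428  0.1578] tilt 32.06336569811471 yaw -0.38321544039519156
in tool [0.0092 0.0144 0.1635]
row x 5 [ 1.7  2.9 22.7] [-0.01  0.06 -0.09]
row x 4 [ 0.   0.  17.3] [0. 0. 0.]
```

Request:
{"op": "arm_command", "data": {
  "steps": [
    [[1.7,2.9,22.7],[0,0.06,-0.09]],
    [[1.7,2.9,22.7],[0,0.06,-0.09]],
    [[1.7,2.9,22.7],[0,0.06,-0.09]],
    [[1.7,2.9,22.7],[0,0.06,-0.09]],
    [[1.7,2.9,22.7],[0,0.06,-0.09]],
    [[0,0,17.3],[0,0,0]],
    [[0,0,17.3],[0,0,0]],
    [[0,0,17.3],[0,0,0]],
    [[0,0,17.3],[0,0,0]],
    [[0,0,0],[0,0,0]],
    [[0,0,0],[0,0,0]]
  ]
}}

```text
time: 14.07
position: [0.5408, -0.2424, 0.1409]
eef_rot: [2.585, -0.001, 1.566]
contact_force: [-0.2, 0.3, -0.0]
grip_width: 0.0596
finger_force: 0.0
```

```bash
python3 pnp.py
```

```text
res [[-0.5, 0.7], [0.5, -0.1], [-0.0, 0.1], [-0.2, -0.0], [0.2, -0.2], [-0.1, -0.4]]
bar [ 0.5301 -0.2428  0.1578] tilt 32.06336569811471 yaw -0.38321544039519156
in tool [-0.0004 -0.0001 -0.02  ]
row x 5 [ -0.1  -0.  -14. ] [-0.02 -0.02  0.01]
row x 4 [ 0.   0.  17.3] [0. 0. 0.]
```

Well placed. Grip, then lift square to the slope.

Request:
{"op": "arm_command", "data": {
  "steps": [
    [[0,0,0],[0,0,0]],
    [[0,0,0],[0,0,0]],
    [[0,0,0],[0,0,0]],
    [[0,0,0],[0,0,0]],
    [[0,0,0],[0,0,0]],
    [[0,0,0],[0,0,0]],
    [[0,0,0],[0,0,0]],
    [[0,0,0],[0,0,0]],
    [[0,0,0],[0,0,0]],
    [[0,0,0],[0,0,0]]
  ],
  "jaw": 0,
  "newtons": 110
}}

```text
time: 14.9
position: [0.5394, -0.2432, 0.1426]
eef_rot: [2.583, 0.001, 1.564]
contact_force: [-6.6, -0.0, 2.4]
grip_width: 0.0144
finger_force: 107.7
```

Request:
{"op": "arm_command", "data": {
  "steps": [
    [[0,0,-5],[0,0,0]],
    [[0,0,-10],[0,0,0]],
    [[0,0,-15],[0,0,0]],
    [[0,0,-20],[0,0,0]],
    [[0,0,-20],[0,0,0]],
    [[0,0,-20],[0,0,0]],
    [[0,0,-10],[0,0,0]],
    [[0,0,0],[0,0,0]]
  ]
}}

```text
time: 15.57
position: [0.4863, -0.2428, 0.2286]
eef_rot: [2.582, 0.002, 1.564]
contact_force: [1.3, 0.4, -4.7]
grip_width: 0.0144
finger_force: 108.2
```

```bash
python3 - <<'E'
from h import *
P,R=pose(); print(P,R.as_euler("xyz",True),get_obs()["q"])
a=np.array([.47,-.22,.33]); G=down(89.6)
plan(a,G,8)
b=np.array([.5742,.2755,.30]); G2=down(90-12.25); plan(b,G2,20,a,G)
E
```

```text
[ 0.4863 -0.2428  0.2286] [147.9141   0.1115  89.5843] [-0.6786  0.0857  2.0125  0.5623  0.6654 -1.0534]
row x 8 [  2.8   2.  -12.9] [4.01 0.01 0.  ]
row x 20 [25.2  2.6  1.5] [-0.   -0.    0.59]
```

Request:
{"op": "arm_command", "data": {
  "steps": [
    [[2.8,2.0,-12.9],[4.01,0,0]],
    [[2.8,2.0,-12.9],[4.01,0,0]],
    [[2.8,2.0,-12.9],[4.01,0,0]],
    [[2.8,2.0,-12.9],[4.01,0,0]],
    [[2.8,2.0,-12.9],[4.01,0,0]],
    [[2.8,2.0,-12.9],[4.01,0,0]],
    [[2.8,2.0,-12.9],[4.01,0,0]],
    [[2.8,2.0,-12.9],[4.01,0,0]],
    [[0,0,0],[0,0,0]]
  ]
}}

```text
time: 16.32
position: [0.4746, -0.2198, 0.3292]
eef_rot: [3.14, 0.0, 1.566]
contact_force: [1.1, -0.6, -3.8]
grip_width: 0.0144
finger_force: 108.6
```

Request:
{"op": "arm_command", "data": {
  "steps": [
    [[12.6,1.3,0.7],[0,0,0.3]],
    [[25.2,2.6,1.5],[0,0,0.6]],
    [[25.2,2.6,1.5],[0,0,0.6]],
    [[25.2,2.6,1.5],[0,0,0.6]],
    [[25.2,2.6,1.5],[0,0,0.6]],
    [[25.2,2.6,1.5],[0,0,0.6]],
    [[25.2,2.6,1.5],[0,0,0.6]],
    [[25.2,2.6,1.5],[0,0,0.6]],
    [[25.2,2.6,1.5],[0,0,0.6]],
    [[25.2,2.6,1.5],[0,0,0.6]]
  ]
}}

```text
time: 17.15
position: [0.5072, 0.019, 0.3124]
eef_rot: [-3.139, -0.001, 1.464]
contact_force: [1.6, -0.7, -5.1]
grip_width: 0.0146
finger_force: 108.6
```

Request:
{"op": "arm_command", "data": {
  "steps": [
    [[25.2,2.6,1.5],[0,0,0.6]],
    [[25.2,2.6,1.5],[0,0,0.6]],
    [[25.2,2.6,1.5],[0,0,0.6]],
    [[25.2,2.6,1.5],[0,0,0.6]],
    [[25.2,2.6,1.5],[0,0,0.6]],
    [[25.2,2.6,1.5],[0,0,0.6]],
    [[25.2,2.6,1.5],[0,0,0.6]],
    [[25.2,2.6,1.5],[0,0,0.6]],
    [[16,1.6,0.7],[0,0,0.6]],
    [[10,1,0.7],[0,0,0.3]],
    [[0,0,0],[0,0,0]],
    [[0,0,0],[0,0,0]]
  ]
}}

```text
time: 18.15
position: [0.5642, 0.2386, 0.2996]
eef_rot: [-3.138, 0.002, 1.366]
contact_force: [-0.0, -0.8, -5.0]
grip_width: 0.0146
finger_force: 108.5
```

```bash
python3 - <<'E'
from h import *
import pickle
P,R=pose(); print(P,R.as_euler("xyz",True))
p=capture("wrist"); pickle.dump(p,open("w6.pkl","wb")); save(p,"w6.png",s=1.25)
plan([.5742,.2755,P[2]],down(77.75),2)
E
```

```text
[0.5642 0.2386 0.2996] [-179.8177    0.1106   78.2407]
row x 2 [19.3  1.   0.3] [-0.07  0.05  0.22]
```

View pics/w6.png

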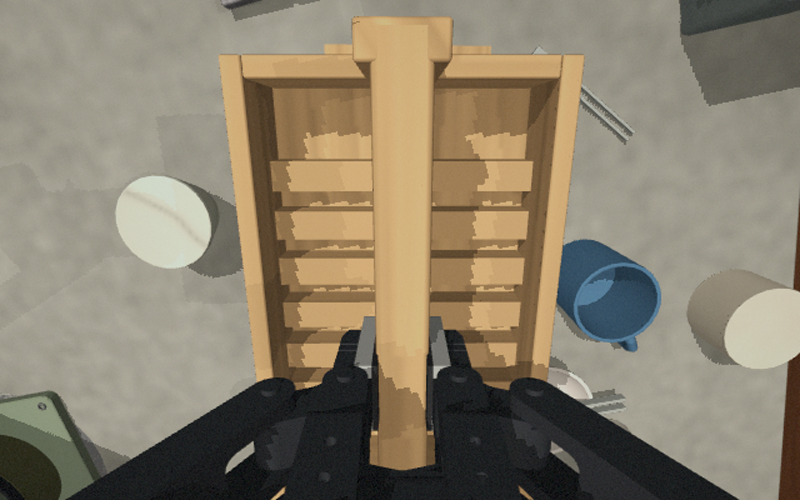

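```bash
cat > fit.py <<'E'
from h import *
import pickle
from scipy.optimize import least_squares
p=pickle.load(open("w6.pkl","rb")); P,R=pose()
# params: bar centre in tool frame, rotvec of tray vs nominal (tray y=tool x, tray x=tool y, tray z=-tool z)
N=Ro.from_matrix(np.array([[0,1,0],[1,0,0],[0,0,-1]]).T)
def pix(q,X): return proj(p,P+R.apply(q[:3]+(Ro.from_rotvec(q[3:])*N).apply(X)))*1.25
pts=[((-.065,.1,-.04),(220,56)),((.065,.1,-.04),(583,56)),((0,.1,.012),(402,17))]
lines=[((-.065,-.04),(257,380)),((.065,-.04),(549,380)),((-.008,.012),(378,320)),((.008,.012),(430,320))]
def res(q):
    r=[]
    for X,u in pts: r+=list(pix(q,np.array(X))-u)
    for (x,z),(u,v) in lines:
        a=pix(q,np.array([x,.09,z])); b=pix(q,np.array([x,.0,z])); r.append(a[0]+(b[0]-a[0])*(v-a[1])/(b[1]-a[1])-u)
    return np.r_[r,(q[:3]-[0,0,-.02])/.002,q[3:]/np.radians(2)]
s=least_squares(res,[0,0,-.02,0,0,0]); print("offset mm",s.x[:3]*1000,"rot deg (tool)",np.degrees(s.x[3:]),"res",s.fun.round(1))
off=s.x[:3]; Rt=R*Ro.from_rotvec(s.x[3:])*N; c=P+R.apply(off); e=Rt.as_matrix()
print("bar",c,"yaw",np.degrees(np.arctan2(-e[0,1],e[1,1])),"z axis",e[:,2])
E
python3 fit.py
```

```text
offset mm [  1.1175   0.1484 -18.0559] rot deg (tool) [ 0.2147 -0.7256 -0.338 ] res [-0.1  0.9  0.2 -0.5  0.7 -0.2  0.1 -0.5 -1.7  1.1  0.6  0.1  1.   0.1
 -0.4 -0.2]
bar [0.5646 0.2392 0.3182] yaw -11.463198534640494 z axis [0.0091 0.0128 0.9999]
```

```bash
python3 - <<'E'
from h import *
G=down(77.6)*Ro.from_euler("y",.4,degrees=True)
plan([.5741,.2750,.19],G,6)
E
```

```text
row x 6 [ 6.3  0.4 18.4] [-0.02  0.08  0.1 ]
```

Request:
{"op": "arm_command", "data": {
  "steps": [
    [[6.3,0.4,18.4],[-0.02,0.08,0.1]],
    [[6.3,0.4,18.4],[-0.02,0.08,0.1]],
    [[6.3,0.4,18.4],[-0.02,0.08,0.1]],
    [[6.3,0.4,18.4],[-0.02,0.08,0.1]],
    [[6.3,0.4,18.4],[-0.02,0.08,0.1]],
    [[6.3,0.4,18.4],[-0.02,0.08,0.1]],
    [[0,0,0],[0,0,0]],
    [[0,0,0],[0,0,0]],
    [[0,0,0],[0,0,0]]
  ]
}}

```text
time: 18.95
position: [0.5754, 0.2752, 0.192]
eef_rot: [3.139, -0.009, 1.354]
contact_force: [-0.4, 0.3, -4.6]
grip_width: 0.0147
finger_force: 108.3
```

```bash
python3 - <<'E'
from h import *
P,R=pose(); print(P,R.as_euler("xyz",True))
plan([.5741,.2750,.17],down(77.6)*Ro.from_euler("y",.4,degrees=True),2)
s=capture("scene"); save(s,"s1.png",(170,250,310,430),6.6)
E
```

```text
[0.5754 0.2752 0.192 ] [179.8706  -0.5054  77.5688]
row x 2 [-0.4 -0.6 11. ] [ 0.06 -0.05 -0.02]
```

View pics/s1.png

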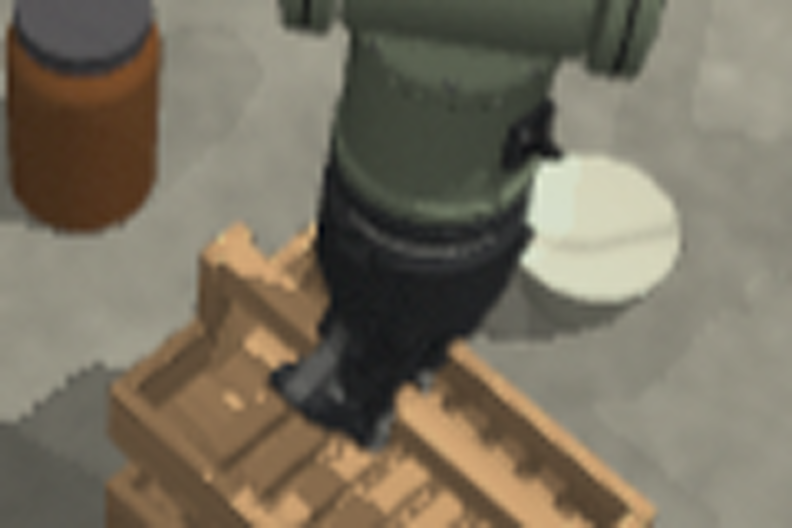

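Request:
{"op": "arm_command", "data": {
  "steps": [
    [[-0.4,-0.6,10],[0,0,0]],
    [[-0.4,-0.6,10],[0,0,0]],
    [[0,0,4],[0,0,0]],
    [[0,0,2],[0,0,0]],
    [[0,0,2],[0,0,0]],
    [[0,0,2],[0,0,0]],
    [[0,0,0],[0,0,0]],
    [[0,0,0],[0,0,0]]
  ]
}}

```text
time: 19.67
position: [0.5737, 0.2758, 0.1606]
eef_rot: [3.141, -0.008, 1.355]
contact_force: [-0.4, -0.2, -4.5]
grip_width: 0.0146
finger_force: 108.4
```

Request:
{"op": "arm_command", "data": {
  "steps": [
    [[0,0,1.5],[0,0,0]],
    [[0,0,1.5],[0,0,0]],
    [[0,0,1.5],[0,0,0]],
    [[0,0,0],[0,0,0]],
    [[0,0,0],[0,0,0]]
  ]
}}

```text
time: 20.08
position: [0.5735, 0.2757, 0.1559]
eef_rot: [3.141, -0.008, 1.354]
contact_force: [0.7, 0.1, -4.6]
grip_width: 0.0144
finger_force: 108.4
```

Request:
{"op": "arm_command", "data": {
  "steps": [
    [[0,0,1.5],[0,0,0]],
    [[0,0,1.5],[0,0,0]],
    [[0,0,1.5],[0,0,0]],
    [[0,0,1],[0,0,0]],
    [[0,0,0.8],[0,0,0]],
    [[0,0,0],[0,0,0]],
    [[0,0,0],[0,0,0]]
  ]
}}

```text
time: 20.67
position: [0.5736, 0.2758, 0.1497]
eef_rot: [3.141, -0.008, 1.354]
contact_force: [0.8, 0.0, -4.4]
grip_width: 0.0142
finger_force: 108.4
```

Request:
{"op": "arm_command", "data": {
  "steps": [
    [[0,0,0.8],[0,0,0]],
    [[0,0,0.8],[0,0,0]],
    [[0,0,0.6],[0,0,0]],
    [[0,0,0],[0,0,0]],
    [[0,0,0],[0,0,0]]
  ]
}}

```text
time: 21.08
position: [0.5735, 0.2758, 0.1475]
eef_rot: [3.141, -0.008, 1.354]
contact_force: [-0.4, 0.1, -4.4]
grip_width: 0.0145
finger_force: 108.4
```

Request:
{"op": "arm_command", "data": {
  "steps": [
    [[0,0,0.6],[0,0,0]],
    [[0,0,0.6],[0,0,0]],
    [[0,0,0.5],[0,0,0]],
    [[0,0,0],[0,0,0]],
    [[0,0,0],[0,0,0]]
  ]
}}

```text
time: 21.5
position: [0.5738, 0.2763, 0.1467]
eef_rot: [3.14, -0.009, 1.355]
contact_force: [-1.7, 1.6, 2.4]
grip_width: 0.0143
finger_force: 109.5
```

Request:
{"op": "arm_command", "data": {
  "steps": [
    [[0,0,0],[0,0,0]],
    [[0,0,0],[0,0,0]],
    [[0,0,0],[0,0,0]],
    [[0,0,0],[0,0,0]],
    [[0,0,0],[0,0,0]],
    [[0,0,0],[0,0,0]]
  ],
  "jaw": 0.6,
  "newtons": 20
}}

```text
time: 22.0
position: [0.5737, 0.2757, 0.1459]
eef_rot: [3.141, -0.008, 1.354]
contact_force: [-0.1, 1.0, 0.8]
grip_width: 0.0514
finger_force: 0.0
```

Request:
{"op": "arm_command", "data": {
  "steps": [
    [[0,0,-10],[0,0,0]],
    [[0,0,-25],[0,0,0]],
    [[0,0,-35],[0,0,0]],
    [[0,0,-35],[0,0,0]],
    [[0,0,-35],[0,0,0]],
    [[-25,0,-30],[0,0,0]],
    [[-25,0,-10],[0,0,0]],
    [[-20,0,0],[0,0,0]],
    [[0,0,0],[0,0,0]]
  ]
}}

```text
time: 22.75
position: [0.5578, 0.2031, 0.3282]
eef_rot: [3.137, -0.008, 1.352]
contact_force: [-0.2, 0.5, 0.2]
grip_width: 0.0514
finger_force: 0.0
```

```bash
python3 - <<'E'
from h import *
P,R=pose(); print(P,get_obs()["time"])
p=capture("wrist"); s=capture("scene"); t=capture("top")
A=cv2.resize(p["color"],(480,300)); B=cv2.resize(s["color"][140:290,250:440],(380,300)); C=cv2.resize(t["color"][100:220,190:420],(575,300))
D=np.zeros((600,860,3),np.uint8); D[:300,:480]=A; D[:300,480:]=B; D[300:,:575]=C
cv2.imwrite("pics/f.png",cv2.resize(D[:,:,::-1],(800,558)))
# expected bar-top corners if seated
c=np.array([.5742,.2755,.08]); Rz=Ro.from_euler("z",-12.25,degrees=True)
for n,X in {"bar+y":(0,.1,.098),"bar-y":(0,-.1,.098),"rim++":(.065,.1,.046),"rim-+":(-.065,.1,.046),"rim+-":(.065,-.1,.046)}.items():
    Y=c+Rz.apply(X); print(n,proj(p,Y).round(1),proj(s,Y).round(1))
save(p,"f_w.png",s=1.25); save(s,"f_s.png",(150,300,260,460),4)
E
```

```text
[0.5578 0.2031 0.3282] 22.75
bar+y [320.7 -32.8] [394.1 260. ]
bar-y [321.8 219.9] [342.1 213.5]
rim++ [392.8 -10. ] [375.4 283. ]
rim-+ [248.1  -9.5] [406.2 253.7]
rim+- [382.3 203.9] [325.6 235.4]
```

View pics/f.png

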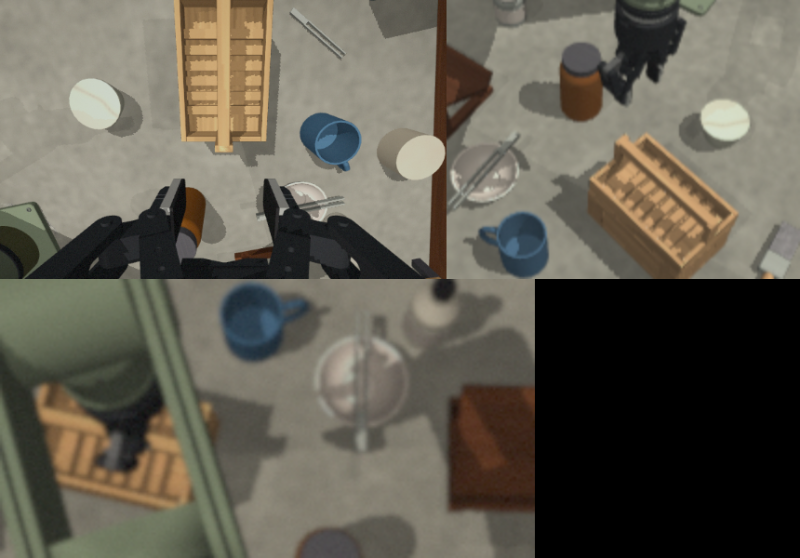

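```bash
python3 -c "
from station import *
print(finish_job())"
```

```text
the job is handed in; nothing more can be done
None
```

The job is handed in at about 23 s: the tweezers lie level and roughly centred across the saucer rim, and the upper tray sits on the lower tray, looking flush in the last pictures; I viewed 11 pictures, one over the limit of 10.

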